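# Roll the parquetry blocks down flush

## Task

The ten blocks of the parquetry panel still stand proud in their fresh glue. Take the hand roller from its stand and roll it along the panel with steady, moderate pressure (15 to 20 N; over 25 N cracks it) until every block lies flush with the dark border, pressing with the wheel only. Then hang the roller back in its stand, upright with both shoulders between the lips, and leave the glue cup and bottle standing where they are.

Things in the scene. Friction and masses are not known exactly. Their poses are not given: they have to be found in the camera images.
- roller_grip (a point): Centre of the light-wood handle bar of a hand roller, used for pressing parquetry down: bar 26 mm wide (point x), 84 mm long (y), 38 mm high, flat sided; grip it from above across the 26 mm. Axle 63 mm below, underside of the wheel 85 mm below. Below the bar an aluminium bridge plate, 30 x 104 x 6 mm, whose ends are the shoulders; its underside is 33 mm below this point. z is up.
- roller: The same hand roller, about 0.5 kg; origin on the axle at the wheel's centre; x the direction it rolls in (either way), y along the axle, z towards the handle. Dark red rubber wheel, 44 mm in diameter, 64 mm long, turning freely between two cheek plates (outer faces at y = +-38.5 mm).
- wheel (a joint): Turn of the rubber wheel on its axle, rad, 0 at the start; 1 rad is 22 mm of rolling, either sign.
- stand: Fixed wooden stand, foot 84 x 150 mm; origin at the centre of its underside, y along the line of its two uprights (at y = +-43.5 to +-55.5 mm). The roller's shoulders rest on them at z = 74 mm between flaring lips (2 to 3 mm play in x at the bottom; lips up to z = 88 mm), wheel hanging free. In place the roller's axes lie along the stand's, axle at (0, 0, 44 mm), handle centre at (0, 0, 107 mm).
- bench_hook: Fixed plywood work-holding board, 176 x 310 x 12 mm, with fences, cams and wedges (up to 25 mm high) that grip a dark-bordered parquetry panel, 104 mm (x) by 250 mm (y), centred over the origin. Origin at the centre of the underside, on the worktop; y along the length. Ten wood blocks, 34 x 39 mm: rows at y = +80, +40, 0, -40, -80 mm, columns at x = +-17.5 mm; field 70 x 200 mm.
- panel_end_1 (a point): Point under the middle of the panel's 25 mm wide border at its +y end, on top of the plywood, 12 mm above the worktop. The panel is shimmed by an amount nobody measured: the flat, level face of its border is somewhere from 30 to 38 mm above the worktop and must be felt for.
- panel_end_2 (a point): The same at the -y end, 225 mm away. The blocks stand up to 4 mm proud of the border in tacky glue. Each sinks, straight down, only under more than 5 N (a row of two: 10 N), at about 4 mm/s per newton beyond that; stays where left; stops firmly when flush. Over 25 N cracks the panel; 15 to 20 N on both columns at 10 to 20 mm/s does it.
- block_1a (a joint): How far the block at (x, y) = (-17.5, +80) mm of the bench hook has been pressed down, m: 0 = 4 mm proud of the border, 0.004 = flush.
- block_1b (a joint): How far the block at (x, y) = (+17.5, +80) mm of the bench hook has been pressed down, m: 0 = 4 mm proud of the border, 0.004 = flush.
- block_2a (a joint): How far the block at (x, y) = (-17.5, +40) mm of the bench hook has been pressed down, m: 0 = 4 mm proud of the border, 0.004 = flush.
- block_2b (a joint): How far the block at (x, y) = (+17.5, +40) mm of the bench hook has been pressed down, m: 0 = 4 mm proud of the border, 0.004 = flush.
- block_3a (a joint): How far the block at (x, y) = (-17.5, +0) mm of the bench hook has been pressed down, m: 0 = 4 mm proud of the border, 0.004 = flush.
- block_3b (a joint): How far the block at (x, y) = (+17.5, +0) mm of the bench hook has been pressed down, m: 0 = 4 mm proud of the border, 0.004 = flush.
- block_4a (a joint): How far the block at (x, y) = (-17.5, -40) mm of the bench hook has been pressed down, m: 0 = 4 mm proud of the border, 0.004 = flush.
- block_4b (a joint): How far the block at (x, y) = (+17.5, -40) mm of the bench hook has been pressed down, m: 0 = 4 mm proud of the border, 0.004 = flush.
- block_5a (a joint): How far the block at (x, y) = (-17.5, -80) mm of the bench hook has been pressed down, m: 0 = 4 mm proud of the border, 0.004 = flush.
- block_5b (a joint): How far the block at (x, y) = (+17.5, -80) mm of the bench hook has been pressed down, m: 0 = 4 mm proud of the border, 0.004 = flush.
- glue_cup: Small white glue cup with a wooden stick, about 60 x 82 x 73 mm, standing loose behind the work; origin at the centre of its underside. To be left alone.
- glue_bottle: White glue bottle with a long nozzle, 67 mm in diameter, 190 mm high, standing loose behind the work; origin at the centre of its underside. To be left alone.
Mind the look-alikes: they are no part of the job. What is meant by the roller is not orange or yellow, and is the smaller of those in its own colour.

How it is judged:
By the outcome, as a careful person would: the job done as asked, in the order asked, and still so for the second after the job is handed in, with the robot touching nothing.
It also fails if it takes over 72 s, if anything falls off the work surface, if the arm or the gripper's body presses on something with over 40 N, if the wrist force passes 120 N, or if a joint passes its speed limit or range.

## Robot

A 7-joint arm with a two-finger parallel gripper is mounted at the origin on a cart in front of the work surface, level with it; the furniture and walls round the work are solid. World frame = base frame: x ahead of the robot, y to its left, z up, the work surface at z = 0. Lengths are in m, angles in rad, forces in N, time in s.
With the tool pointing down it reaches from about 0.4 to 0.85 m from the base axis. Payload 4.5 kg.
Tool frame: the origin (TCP) lies midway between the tips of the shut fingers; the grasp point (between the pads) lies 19 mm behind it; z points along the fingers, y is the line along which they close (so a half turn about z gives the same grasp; the last joint's range is limited). The gripper opens to 85 mm and grips with 20 to 120 N. Pads are 22 mm wide; open, the fingers measure 114 mm over their backs; the gripper's body (76 mm by 85 mm) begins 54 mm behind the grasp point. The pads swing forward as they close: fully open they stand 13 mm farther back than shut.
Start: joints at [-1.312, 0.689, -0.195, 1.565, 0.157, 0.902, -0.215], TCP at [0.139, 0.609, 0.231] pointing down, gripper open.
Joint ranges: [-3.01, 3.01], [-0.46, 2.08], [-1.47, 1.51], [0.13, 2.56], [-1, 4.14], [0.04, 2.09], [-2.66, 2.66]. Speed limits (rad/s): [2.57, 2.57, 3.14, 3.14, 3.14, 3.14, 3.14].

## Interface

Orientations are given as a unit quaternion [x, y, z, w].
In Python, from cell import r, get_image, camera_model, job gives the robot as it stands.
- The arm moves only by the tool arm_command, never from a script. Its argument "steps" is a list of rows, each a list of 3 entries, a list of its own where there are three numbers: the opening, from 0 (shut) to 1 (fully open), then the shift along the tool's x, y, z as a fraction of full scale, then the turn about the tool's z as a fraction of full scale. In form: [[fingers, [x, y, z], yaw], ...]. A call has 1 to 5 rows; each row is the pose to reach, as a shift and turn from the pose commanded when the call began, along the tool's axes at that moment; what a row does not reach only later rows make up. Full scale, the value 1, is 50 cm for a shift and pi/2 rad for a turn. A row lasts 1/8 s, in which the tool goes at most 62.5 mm and 10.7 degrees, less where a joint would pass 70% of its speed; a pose out of reach is approached as far as the arm can. A call with a number of a shift or a turn outside -1 to 1 is refused whole. A call with a gripper value outside its range is refused whole. The fingers move at their own pace and stop on an object; "grip_force" is the grip in N (left out, the last holds). Time passes only in rows, so rows that repeat a pose let the fingers close. It gives the time, the measured TCP pose, the force, the opening and the grip force at its end, in the units of the state.
- r.read_state(): the state, without advancing time (a new reading comes with each control period).
- get_image(name): name is "scene" or "top" or "wrist"; returns (picture, depth): 480x640x3 uint8, blue, green, red; 480x640 float32, m along the optical axis (not along the pixel's ray), 0 where there is no reading.
- camera_model(name): a dict with "K" (3x3 intrinsics, pixels), "extrinsics" (4x4, takes a point from world to camera coordinates); the wrist camera has in their place "T_tool_cam" (4x4, takes a point from camera to tool coordinates, whose origin is the TCP and whose axes are the flange's). Camera axes: x right, y up, looking along -z (the intrinsics and any distortion apply to the point x, -y, -z); pixel columns grow to the right and rows downward; lengths in m; the calibration is good to about 2 mm. A picture is of the moment at which its call begins: read the wrist's pose just before it. camera_model takes no time and is no camera call.
- job.job_done(): hands the job in; it is judged then, once.
The state is a dict: "clock": time; "joints": joint angles; "joint_velocities": joint speeds; "tau": joint torques, N m; "tool_pos": TCP position; "orientation": TCP orientation; "wrist_force": force on the tool from outside, world axes, zero at the start; "wrist_torque": the same for the moment, N m; "width": opening from 0.0 (shut) to 1.0 (fully open); "finger_force": force on a finger pad.
Only numpy, scipy, OpenCV 4.12 (cv2) and the standard library are available. Lean on these libraries where they do the work, as an engineer would, in place of code of your own. Each camera call takes 0.05 s, during which the arm holds its last target. There are 200 camera calls.

## Working session

There is one attempt and no reset: what is moved stays moved. The work goes in short steps, Python scripts to look and compute and a tool call to move; the robot and the scene stay as the last step left them, time stands still between calls to the robot, and variables do not carry over. Pictures are saved under pics/ and viewed, at most 10 in all, crops included, and the job is handed in when it is done.

Besides the shell and the picture viewer there is one more tool, called after "Request:" as name([rows], argument=value, ...), one row to a line, values as JSON. arm_command: Moves the arm, as the interface text tells. Its arguments: {"type":"object","properties":{"steps":{"type":"array"},"grip_force":{"type":"number"}},"required":["steps"]}

```bash
ls; mkdir -p pics
cat > h.py <<'E'
import numpy as np,cv2
from cell import r,get_image,camera_model,job
from scipy.spatial.transform import Rotation as R
def cw(name):
    m=camera_model(name);K=np.array(m["K"])
    if "extrinsics" in m: return K,np.linalg.inv(np.array(m["extrinsics"]))
    s=r.read_state();T=np.eye(4);T[:3,:3]=R.from_quat(s["orientation"]).as_matrix();T[:3,3]=s["tool_pos"]
    return K,T@np.array(m["T_tool_cam"])
def ray(K,T,u,v,z):
    d=np.linalg.inv(K)@[u,v,1];d=T[:3,:3]@np.array([d[0],-d[1],-d[2]]);o=T[:3,3]
    return o+d*(z-o[2])/d[2]
def cloud(K,T,D):
    v,u=np.mgrid[:480,:640];p=np.linalg.inv(K)@np.stack([u.ravel(),v.ravel(),np.ones(u.size)])
    p=p*D.ravel();p[1:]*=-1
    return (T[:3,:3]@p+T[:3,3:]).T.reshape(480,640,3)
E
python3 - <<'E'
from h import *
s=r.read_state();print(s)
for n in("scene","top"):
    K,T=cw(n);im,D=get_image(n);cv2.imwrite(f"pics/{n}0.png",im);np.savez(f"{n}0.npz",im=im,D=D,K=K,T=T)
    print(n,K.tolist(),T.round(3).tolist(),(D>0).mean(),{k:v for k,v in camera_model(n).items() if k not in("K","extrinsics")})
print(camera_model("wrist"))
E
```

```text
pics
{'clock': 0.0, 'joints': array([-1.31221312,  0.6899952 , -0.19453425,  1.56641106,  0.1573153 ,
        0.90249162, -0.21511103]), 'joint_velocities': array([ 1.52393469e-03, -3.84682331e-04, -6.71683914e-04, -6.10322945e-04,
        4.10511735e-05,  9.69913690e-04,  1.86143475e-03]), 'tau': array([ 1.18458807e-03, -5.39618218e+01, -1.26632050e+00, -1.58544517e+01,
        9.05224500e-03,  9.52132250e-03, -3.18052571e-06]), 'tool_pos': array([0.13920112, 0.60860031, 0.23045972]), 'orientation': array([ 1.12102038e-01,  9.93696242e-01, -9.54155316e-04, -3.79137230e-05]), 'wrist_force': array([-0.8347672 ,  0.86438673,  0.3456181 ]), 'wrist_torque': array([ 0.00730949, -0.0446996 ,  0.02031597]), 'finger_force': 0.0, 'width': 1.0002564707724515}
scene [[552.8645770136624, 0.0, 321.3777392657882], [0.0, 552.8645770136624, 242.9415033295984], [0.0, 0.0, 1.0]] [[-0.889, 0.297, -0.347, -0.032], [-0.457, -0.589, 0.666, 1.294], [-0.006, 0.751, 0.66, 1.224], [0.0, 0.0, 0.0, 1.0]] 0.9960384114583334 {}
top [[586.0996713527087, 0.0, 314.05066368551456], [0.0, 586.0996713527087, 234.48680620152092], [0.0, 0.0, 1.0]] [[-0.009, 0.981, -0.195, 0.26], [-1.0, -0.01, 0.0, 0.131], [-0.001, 0.195, 0.981, 1.732], [0.0, 0.0, 0.0, 1.0]] 0.9960123697916666 {}
{'K': array([[373.22046102,   0.        , 317.66293499],
       [  0.        , 373.22046102, 243.58658934],
       [  0.        ,   0.        ,   1.        ]]), 'T_tool_cam': array([[ 1.80627214e-04,  9.52822605e-01,  3.03527677e-01,
         7.77967657e-02],
       [ 9.99999958e-01, -2.40263712e-04,  1.59133722e-04,
         2.16832108e-04],
       [ 2.24552893e-04,  3.03527636e-01, -9.52822609e-01,
        -1.41225244e-01],
       [ 0.00000000e+00,  0.00000000e+00,  0.00000000e+00,
         1.00000000e+00]])}
```

View pics/scene0.png

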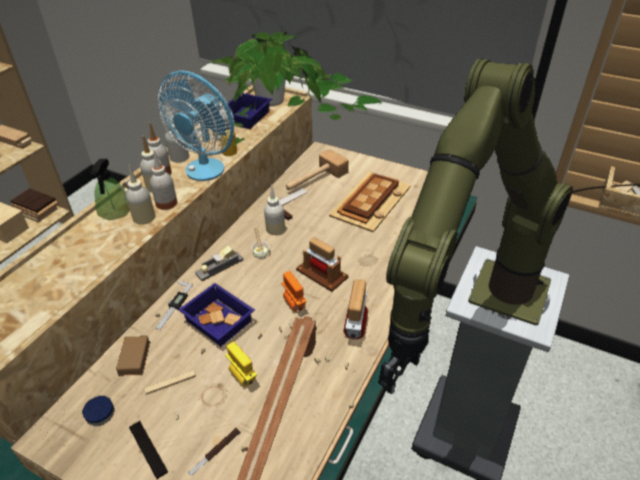

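View pics/top0.png

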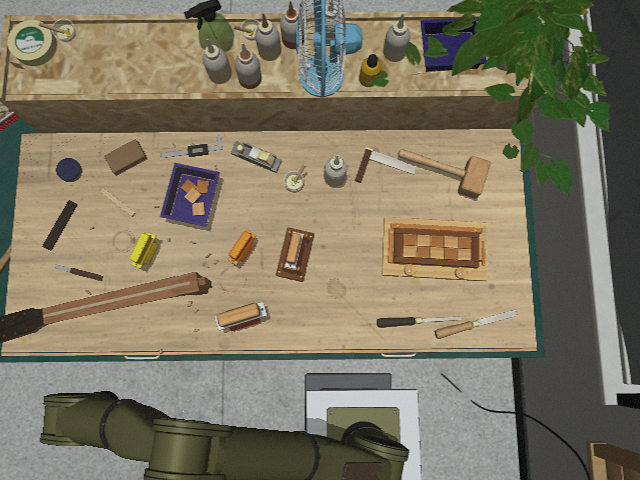

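The top view shows the roller in its stand at about (295,253) and the panel at about (436,249). The cup is at (295,181) and the bottle at (335,170). The bigger red-ended roller at (243,316) is a look-alike. The stand's long axis and the panel's cross axis both run roughly along world x.

Run:
```python
from h import *
d=np.load("top0.npz");im,D,K,T=d["im"],d["D"],d["K"],d["T"]
P=cloud(K,T,D)
def box(c,m,u0,v0,n):
    m=m.astype(np.uint8); k,l,st,ce=cv2.connectedComponentsWithStats(m)
    best=max(range(1,k),key=lambda i:st[i,4]); q=P[l==best]
    rr=cv2.minAreaRect((q[:,:2]*1000).astype(np.float32)); print(n,st[best],rr,"zmed",np.median(q[:,2]).round(4)); return
def win(u0,u1,v0,v1,zl,zh):
    m=np.zeros((480,640),bool);m[v0:v1,u0:u1]=True
    return m&(P[...,2]>zl)&(P[...,2]<zh)
print("table z",P[300,350],P[300,450],P[160,250])
box(0,win(270,325,215,295,.105,.16),0,0,"handle")
box(0,win(270,325,215,295,.006,.03),0,0,"foot")
box(0,win(375,495,210,290,.005,.016),0,0,"hookply")
box(0,win(375,495,210,290,.026,.05),0,0,"panel")
hsv=cv2.cvtColor(im,cv2.COLOR_BGR2HSV)
print([hsv[v,u].tolist() for u,v in((393,248),(482,248),(412,240),(295,253))])
print(P[247,390:486:6].round(3).tolist())
c=np.hstack([im[200:300,260:340],im[200:300,370:500]]);cv2.imwrite("pics/c1.png",cv2.resize(c,None,fx=3.8,fy=3.8,interpolation=2))
```

```text
table z [ 0.40690177  0.0262447  -0.00494384] [ 0.40396909 -0.26884642 -0.00363433] [0.83644859 0.32484337 0.01345602]
handle [287 233  15  31 286] ((543.7222900390625, 187.85008239746094), (26.66090965270996, 82.713134765625), 76.36064910888672) zmed 0.1242
foot [276 227  40  54 705] ((544.1965942382812, 188.98387145996094), (87.82972717285156, 156.0865020751953), 75.75265502929688) zmed 0.0118
hookply [ 381  216  112   67 1355] ((559.2918701171875, -235.3192138671875), (327.72576904296875, 191.6158447265625), 86.73384094238281) zmed 0.0111
panel [ 391  224   92   45 3062] ((560.8668823242188, -230.86558532714844), (268.0339660644531, 123.06857299804688), 86.1162109375) zmed 0.0354
[[17, 125, 151], [14, 157, 153], [14, 158, 160], [17, 124, 183]]
[[0.561, -0.095, 0.015], [0.557, -0.109, 0.038], [0.557, -0.127, 0.035], [0.557, -0.145, 0.034], [0.556, -0.162, 0.039], [0.557, -0.18, 0.034], [0.557, -0.198, 0.033], [0.557, -0.216, 0.032], [0.557, -0.234, 0.032], [0.557, -0.252, 0.032], [0.556, -0.269, 0.032], [0.556, -0.286, 0.034], [0.556, -0.304, 0.035], [0.555, -0.32, 0.039], [0.554, -0.337, 0.042], [0.558, -0.36, 0.021]]
```

View pics/c1.png

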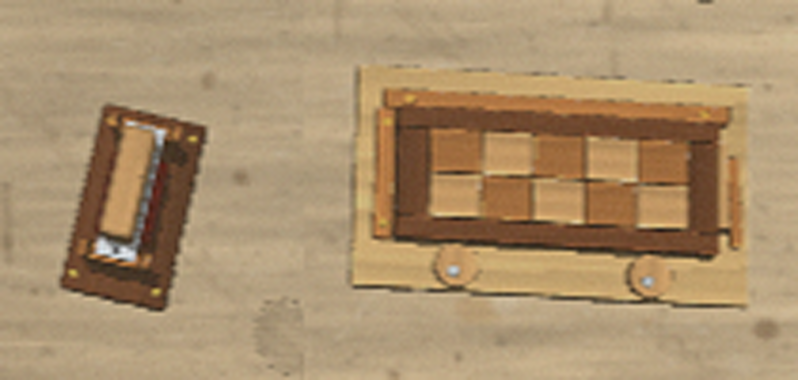

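The crop confirms the layout: roller handle about 14° off world x, panel about 4° off. The tool yaw is already nearly right, so I'll move above the roller.

```bash
cat >> h.py <<'E'
def go(x,y,z,ang=None):
    "steps numbers to TCP x,y,z; ang = world angle (deg) of tool y"
    s=r.read_state();M=R.from_quat(s["orientation"]).as_matrix()
    d=M.T@(np.array([x,y,z])-s["tool_pos"])/.5
    a=np.degrees(np.arctan2(M[1,1],M[0,1]));t=0 if ang is None else (a-ang)/90
    print("t",round(s["clock"],2),"pos",s["tool_pos"].round(4),"yang",a.round(2),"F",s["wrist_force"].round(2),"w",round(s["width"],3),"| shift",d.round(4),"turn",round(t,4))
E
python3 -c "
from h import *
go(.34,.40,.30,76);go(.544,.188,.28,76)"
```

```text
t 0.1 pos [0.1392 0.6087 0.2306] yang 77.13 F [0.72 0.82 1.31] w 0.999 | shift [-0.4845 -0.3177 -0.1383] turn 0.0125
t 0.1 pos [0.1392 0.6087 0.2306] yang 77.13 F [0.72 0.82 1.31] w 0.999 | shift [-0.9767 -0.6401 -0.0977] turn 0.0125
```

Request:
arm_command([
  [1, [-0.245, -0.16, -0.07], 0],
  [1, [-0.49, -0.32, -0.13], 0],
  [1, [-0.49, -0.32, -0.13], 0.012],
  [1, [-0.49, -0.32, -0.13], 0.012],
  [1, [-0.49, -0.32, -0.13], 0.012],
])

```text
clock: 0.72
tool_pos: [0.3443, 0.3962, 0.2965]
orientation: [0.123, 0.992, -0.0, 0.0]
wrist_force: [0.3, 1.0, 0.5]
width: 0.999
finger_force: 0.0
```

```bash
python3 -c "
from h import *
go(.544,.188,.28,76)"
```

```text
t 0.72 pos [0.3443 0.3962 0.2965] yang 75.92 F [0.33 0.97 0.51] w 0.999 | shift [-0.4887 -0.3067  0.0336] turn -0.0008
```

Request:
arm_command([
  [1, [-0.49, -0.307, 0.03], 0],
  [1, [-0.49, -0.307, 0.03], 0],
  [1, [-0.49, -0.307, 0.03], 0],
  [1, [-0.49, -0.307, 0.03], 0],
  [1, [-0.49, -0.307, 0.03], 0],
])

```text
clock: 1.35
tool_pos: [0.545, 0.1869, 0.2807]
orientation: [0.124, 0.992, -0.001, 0.0]
wrist_force: [-0.5, 0.7, -0.1]
width: 0.997
finger_force: 0.0
```

Request:
arm_command([
  [1, [0, 0, 0], 0],
])

```text
clock: 1.48
tool_pos: [0.5453, 0.1862, 0.2804]
orientation: [0.125, 0.992, -0.001, 0.0]
wrist_force: [-0.2, 1.4, -0.5]
width: 0.998
finger_force: 0.0
```

Run:
```python
from h import *
go(.544,.188,.13,76)
K,T=cw("wrist");im,D=get_image("wrist");P=cloud(K,T,D);np.savez("w1.npz",im=im,D=D,K=K,T=T)
m=((P[...,2]>.113)&(P[...,2]<.14)&(abs(P[...,0]-.544)<.08)&(abs(P[...,1]-.188)<.08)).astype(np.uint8)
k,l,st,ce=cv2.connectedComponentsWithStats(m);b=1+np.argmax(st[1:,4]);q=P[l==b];print(st[b],np.median(q[:,2]))
# handle top by rays at z=.126
v,u=np.nonzero(l==b);pts=np.array([ray(K,T,a,c,.126)[:2] for a,c in zip(u,v)],np.float32)*1000
print(cv2.minAreaRect(pts),cv2.minAreaRect(q[:,:2].astype(np.float32)*1000))
m2=((P[...,2]>.006)&(P[...,2]<.025)&(abs(P[...,0]-.544)<.12)&(abs(P[...,1]-.188)<.12)).astype(np.uint8)
print(cv2.minAreaRect(P[m2>0][:,:2].astype(np.float32)*1000))
cv2.imwrite("pics/w1.png",im)
```

```text
t 1.48 pos [0.5453 0.1862 0.2804] yang 75.61 F [-0.16  1.39 -0.5 ] w 0.998 | shift [0.0037 0.0037 0.3007] turn -0.0044
[ 306  168   33   99 3063] 0.12427090618450581
((541.8494262695312, 190.91648864746094), (25.289382934570312, 82.12714385986328), 76.4478759765625) ((543.0691528320312, 190.66932678222656), (25.822214126586914, 82.59573364257812), 76.4771728515625)
((543.8285522460938, 190.53274536132812), (84.08145904541016, 149.72109985351562), 76.42178344726562)
```

View pics/w1.png

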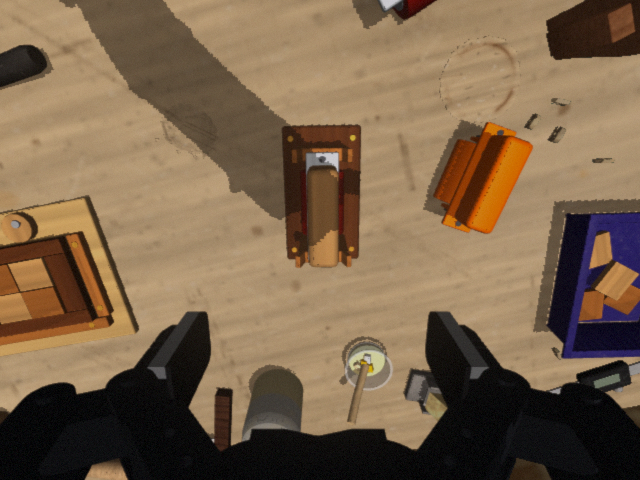

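The wrist view shows the handle at (323,215), between the open fingers, with the cup at (368,362) and the bottle at (275,400) well clear. I'll descend onto the handle.

```bash
python3 -c "
from h import *
go(.543,.1905,.088,76.45)"
```

```text
t 1.52 pos [0.5436 0.1891 0.2806] yang 75.85 F [-0.42  1.11  0.06] w 1.0 | shift [0.0015 0.0028 0.3852] turn -0.0067
```

Request:
arm_command([
  [1, [0.0015, 0.003, 0.1], -0.007],
  [1, [0.0015, 0.003, 0.2], -0.007],
  [1, [0.0015, 0.003, 0.28], -0.007],
  [1, [0.0015, 0.003, 0.28], -0.007],
  [1, [0.0015, 0.003, 0.28], -0.007],
])

```text
clock: 2.15
tool_pos: [0.5432, 0.1938, 0.1427]
orientation: [0.115, 0.993, 0.001, 0.001]
wrist_force: [0.9, 0.2, 0.2]
width: 0.998
finger_force: 0.0
```

Run:
```python
from h import *
go(.543,.1905,.088,76.45)
K,T=cw("wrist");im,D=get_image("wrist");P=cloud(K,T,D)
m=((P[...,2]>.113)&(P[...,2]<.14)&(abs(P[...,0]-.544)<.06)&(abs(P[...,1]-.188)<.06)).astype(np.uint8)
k,l,st,ce=cv2.connectedComponentsWithStats(m);b=1+np.argmax(st[1:,4]);q=P[l==b]
print(st[b],np.median(q[:,2]),cv2.minAreaRect(q[:,:2].astype(np.float32)*1000))
cv2.imwrite("pics/w2.png",im)
```

```text
t 2.15 pos [0.5432 0.1938 0.1427] yang 76.75 F [0.87 0.17 0.19] w 0.998 | shift [-0.001  -0.0067  0.1094] turn 0.0033
[ 283  208   57  164 8645] 0.12430262800418551 ((542.9264526367188, 190.83200073242188), (26.127779006958008, 82.8040542602539), 76.47298431396484)
```

Request:
arm_command([
  [1, [0, 0, 0], 0],
  [1, [0, 0, 0], 0],
])

```text
clock: 2.45
tool_pos: [0.5434, 0.1925, 0.1424]
orientation: [0.116, 0.993, 0.001, 0.001]
wrist_force: [-0.1, 0.3, 0.1]
width: 1.002
finger_force: 0.0
```

```bash
python3 -c "
from h import *
go(.543,.1908,.088,76.45)"
```

```text
t 2.45 pos [0.5434 0.1925 0.1424] yang 76.66 F [-0.07  0.31  0.07] w 1.002 | shift [ 0.0002 -0.0037  0.1089] turn 0.0024
```

Request:
arm_command([
  [1, [0, -0.003, 0.055], 0.002],
  [1, [0, -0.003, 0.109], 0.002],
  [1, [0, -0.003, 0.109], 0.002],
  [1, [0, -0.003, 0.109], 0.002],
  [1, [0, -0.003, 0.109], 0.002],
])

```text
clock: 3.08
tool_pos: [0.5434, 0.1912, 0.088]
orientation: [0.118, 0.993, 0.001, 0.001]
wrist_force: [0.7, -0.4, -0.6]
width: 1.001
finger_force: 0.0
```

Request:
arm_command([
  [0, [0, 0, 0], 0],
  [0, [0, 0, 0], 0],
  [0, [0, 0, 0], 0],
  [0, [0, 0, 0], 0],
  [0, [0, 0, 0], 0],
], grip_force=100)

```text
clock: 3.7
tool_pos: [0.5426, 0.191, 0.0871]
orientation: [0.118, 0.993, 0.0, 0.0]
wrist_force: [0.2, -0.0, 4.7]
width: 0.29
finger_force: 98.7
```

```bash
python3 -c "
from h import *
go(.543,.1908,.088,76.45);print(r.read_state()['finger_force'])"
```

```text
t 3.7 pos [0.5426 0.191  0.0871] yang 76.49 F [ 0.19 -0.03  4.73] w 0.29 | shift [-0.0008 -0.0002 -0.0018] turn 0.0005
98.711918592453
```

Gripped with the expected width. Now I'll lift it and move toward the panel's +y end.

Request:
arm_command([
  [0, [0, 0, -0.05], 0],
  [0, [0, 0, -0.12], 0],
  [0, [0, 0, -0.2], 0],
  [0, [0, 0, -0.24], 0],
  [0, [0, 0, -0.24], 0],
])

```text
clock: 4.32
tool_pos: [0.5428, 0.1908, 0.2072]
orientation: [0.118, 0.993, 0.0, 0.001]
wrist_force: [0.3, 0.0, -4.4]
width: 0.294
finger_force: 99.3
```

Run:
```python
from h import *
go(.56,.02,.207,86.3)
d=np.load("top0.npz");im,K,T=d["im"],d["K"],d["T"]
hsv=cv2.cvtColor(im,cv2.COLOR_BGR2HSV);s=np.s_[224:272,386:488]
h=hsv[s];print(h[24,::4].tolist()[:8])
m=np.zeros((480,640),np.uint8);m[s]=((h[...,2]<120)&(h[...,1]>110))
m=cv2.morphologyEx(m,2,np.ones((2,2),np.uint8));k,l,st,_=cv2.connectedComponentsWithStats(m);b=1+np.argmax(st[1:,4])
v,u=np.nonzero(l==b);q=np.array([ray(K,T,a,c,.034)[:2] for a,c in zip(u,v)],np.float32)*1000
print(st[b],cv2.minAreaRect(q))
```

```text
t 4.33 pos [0.5428 0.1908 0.2072] yang 76.48 F [ 0.27  0.01 -4.41] w 0.294 | shift [-1.133e-01 -3.241e-01  3.000e-04] turn -0.1091
[[19, 112, 192], [14, 156, 189], [13, 135, 70], [14, 144, 106], [13, 123, 95], [17, 125, 183], [17, 126, 182], [15, 125, 180]]
[ 394  229   86   39 1270] ((553.735107421875, -229.1600341796875), (249.70706176757812, 106.06513977050781), 86.89490509033203)
```

```bash
python3 -c "
from h import *
go(.545,-.08,.24,86.9)"
```

```text
t 4.33 pos [0.5428 0.1908 0.2072] yang 76.48 F [ 0.27  0.01 -4.41] w 0.294 | shift [-0.131  -0.5256 -0.0658] turn -0.1157
```

Request:
arm_command([
  [0, [-0.03, -0.105, -0.02], -0.03],
  [0, [-0.065, -0.22, -0.045], -0.07],
  [0, [-0.1, -0.33, -0.066], -0.116],
  [0, [-0.125, -0.44, -0.066], -0.116],
  [0, [-0.131, -0.526, -0.066], -0.116],
])

```text
clock: 4.95
tool_pos: [0.5433, -0.0837, 0.2376]
orientation: [0.028, 1.0, -0.0, -0.002]
wrist_force: [0.4, 0.1, -4.6]
width: 0.29
finger_force: 100.0
```

Request:
arm_command([
  [0, [0, 0, 0], 0],
  [0, [0, 0, 0], 0],
  [0, [0, 0, 0], 0],
  [0, [0, 0, 0], 0],
])

```text
clock: 5.45
tool_pos: [0.5448, -0.0789, 0.2395]
orientation: [0.026, 1.0, 0.0, -0.0]
wrist_force: [-0.1, 0.0, -4.3]
width: 0.287
finger_force: 100.4
```

Run:
```python
from h import *
go(.56,-.117,.12,86.9)
K,T=cw("wrist");im,D=get_image("wrist");np.savez("w3.npz",im=im,D=D,K=K,T=T);P=cloud(K,T,D)
hsv=cv2.cvtColor(im,cv2.COLOR_BGR2HSV)
reg=(abs(P[...,0]-.554)<.065)&(abs(P[...,1]+.229)<.14)&(P[...,2]>.024)&(P[...,2]<.05)
m=(reg&(hsv[...,2]<125)&(hsv[...,1]>100)).astype(np.uint8)
m=cv2.morphologyEx(m,2,np.ones((3,3),np.uint8));k,l,st,_=cv2.connectedComponentsWithStats(m);b=1+np.argmax(st[1:,4])
q=P[l==b];print(st[b],cv2.minAreaRect(q[:,:2].astype(np.float32)*1000),np.percentile(q[:,2],[10,50,90]))
v,u=np.nonzero(l==b);q=np.array([ray(K,T,a,c,.034)[:2] for a,c in zip(u,v)],np.float32)*1000;print(cv2.minAreaRect(q))
im[l==b]=im[l==b]//2+np.array([0,128,0],np.uint8);cv2.imwrite("pics/w3.png",im)
```

```text
t 5.45 pos [ 0.5448 -0.0789  0.2395] yang 87.06 F [-0.11  0.01 -4.27] w 0.287 | shift [-0.0344 -0.0747  0.2389] turn 0.0018
[   26   174   269   108 11431] ((557.01953125, -227.1151580810547), (249.6616668701172, 104.42244720458984), 86.20042419433594) [0.03150134 0.03264789 0.03386913]
((555.8507080078125, -226.2019805908203), (248.48947143554688, 104.08564758300781), 86.20870971679688)
```

View pics/w3.png

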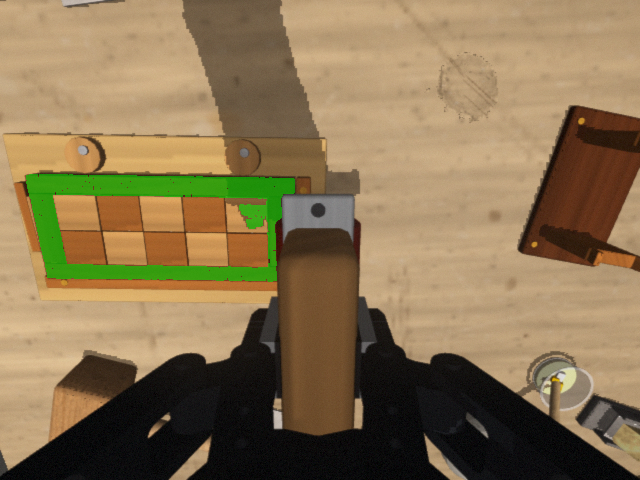

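The border mask, shown in green, fits well. The panel centre is at (0.5565, −0.2268), its axis is at 86.2° and the border is at z≈0.033. Next I'll go above the +y border.

```bash
python3 -c "
from h import *
go(.564,-.1146,.109,86.2)"
```

```text
t 5.5 pos [ 0.5448 -0.0791  0.2396] yang 87.04 F [ 0.22  0.1  -5.32] w 0.287 | shift [-0.0421 -0.0689  0.2612] turn 0.0093
```

Request:
arm_command([
  [0, [-0.042, -0.069, 0.06], 0.009],
  [0, [-0.042, -0.069, 0.14], 0.009],
  [0, [-0.042, -0.069, 0.2], 0.009],
  [0, [-0.042, -0.069, 0.245], 0.009],
  [0, [-0.042, -0.069, 0.261], 0.009],
])

```text
clock: 6.12
tool_pos: [0.5633, -0.1152, 0.108]
orientation: [0.033, 0.999, 0.0, -0.001]
wrist_force: [0.1, 0.2, -4.6]
width: 0.289
finger_force: 100.2
```

Request:
arm_command([
  [0, [0, 0, 0], 0],
  [0, [0, 0, 0], 0],
  [0, [0, 0, 0], 0],
  [0, [0, 0, 0], 0],
])

```text
clock: 6.62
tool_pos: [0.5642, -0.1159, 0.1099]
orientation: [0.034, 0.999, -0.0, 0.001]
wrist_force: [0.0, 0.2, -4.6]
width: 0.289
finger_force: 100.2
```

```bash
python3 -c "
from h import *
go(.564,-.1146,.1035,86.2)"
```

```text
t 6.62 pos [ 0.5642 -0.1159  0.1099] yang 86.11 F [ 0.01  0.22 -4.63] w 0.289 | shift [0.0006 0.0025 0.0127] turn -0.001
```

Request:
arm_command([
  [0, [0, 0.002, 0.004], 0],
  [0, [0, 0.002, 0.008], 0],
  [0, [0, 0.002, 0.011], 0],
  [0, [0, 0.002, 0.014], 0],
  [0, [0, 0.002, 0.014], 0],
])

```text
clock: 7.25
tool_pos: [0.5638, -0.1148, 0.1021]
orientation: [0.034, 0.999, 0.0, -0.0]
wrist_force: [-0.4, 0.9, -4.4]
width: 0.293
finger_force: 100.3
```

Request:
arm_command([
  [0, [0, 0, 0.001], 0],
  [0, [0, 0, 0.002], 0],
  [0, [0, 0, 0.003], 0],
  [0, [0, 0, 0.004], 0],
  [0, [0, 0, 0.004], 0],
])

```text
clock: 7.88
tool_pos: [0.5639, -0.1148, 0.1002]
orientation: [0.034, 0.999, 0.0, -0.0]
wrist_force: [0.1, 0.9, -4.7]
width: 0.292
finger_force: 100.3
```

Request:
arm_command([
  [0, [0, 0, 0.001], 0],
  [0, [0, 0, 0.002], 0],
  [0, [0, 0, 0.003], 0],
  [0, [0, 0, 0.003], 0],
])

```text
clock: 8.38
tool_pos: [0.564, -0.1148, 0.099]
orientation: [0.034, 0.999, -0.0, 0.0]
wrist_force: [-0.8, 0.8, -1.5]
width: 0.291
finger_force: 100.8
```

Request:
arm_command([
  [0, [0, 0, 0.001], 0],
  [0, [0, 0, 0.001], 0],
  [0, [0, 0, 0.002], 0],
  [0, [0, 0, 0.002], 0],
])

```text
clock: 8.88
tool_pos: [0.5641, -0.1148, 0.0989]
orientation: [0.034, 0.999, -0.0, 0.0]
wrist_force: [-3.4, 0.2, 9.3]
width: 0.291
finger_force: 102.2
```

Contact is felt at TCP z≈0.099 with a stiffness of about 11 N/mm. I'm now at about 14 N on the wheel. I'll add a little press and begin rolling toward −y at 16 mm/s.

Request:
arm_command([
  [0, [0, 0, 0.0003], 0],
  [0, [0, -0.002, 0.0005], 0],
  [0, [0, -0.006, 0.0005], 0],
  [0, [0, -0.01, 0.0005], 0],
])

```text
clock: 9.38
tool_pos: [0.5639, -0.1177, 0.0989]
orientation: [0.033, 0.999, 0.001, 0.0]
wrist_force: [-4.4, 4.9, 12.2]
width: 0.292
finger_force: 102.6
```

```bash
python3 -c "
from h import *
go(.549,-.339,.099,86.2);print(r.read_state()['wrist_torque'])"
```

```text
t 9.38 pos [ 0.5639 -0.1177  0.0989] yang 86.19 F [-4.38  4.91 12.21] w 0.292 | shift [ 2.000e-04 -4.436e-01 -1.200e-03] turn -0.0002
[ 1.32477159  0.96225641 -0.00664027]
```

Request:
arm_command([
  [0, [0, -0.003, 0], 0],
  [0, [0, -0.006, 0], 0],
  [0, [0, -0.009, 0], 0],
  [0, [0, -0.012, 0], 0],
  [0, [0, -0.015, 0], 0],
])

```text
clock: 10.0
tool_pos: [0.5635, -0.1248, 0.0989]
orientation: [0.033, 0.999, 0.001, 0.001]
wrist_force: [-3.2, 2.7, 12.2]
width: 0.293
finger_force: 102.6
```

Request:
arm_command([
  [0, [0, -0.003, 0], 0],
  [0, [0, -0.006, 0], 0],
  [0, [0, -0.009, 0], 0],
  [0, [0, -0.012, 0], 0],
  [0, [0, -0.015, 0], 0],
])

```text
clock: 10.62
tool_pos: [0.5628, -0.1347, 0.0988]
orientation: [0.034, 0.999, -0.0, 0.0]
wrist_force: [-2.9, 0.9, 10.8]
width: 0.29
finger_force: 102.5
```

Request:
arm_command([
  [0, [0, -0.003, 0.0002], 0],
  [0, [0, -0.006, 0.0004], 0],
  [0, [0, -0.009, 0.0004], 0],
  [0, [0, -0.012, 0.0004], 0],
  [0, [0, -0.015, 0.0004], 0],
])

```text
clock: 11.25
tool_pos: [0.5623, -0.1422, 0.0988]
orientation: [0.034, 0.999, -0.0, 0.0]
wrist_force: [-4.2, 0.5, 12.5]
width: 0.293
finger_force: 102.7
```

Request:
arm_command([
  [0, [0, -0.003, 0], 0],
  [0, [0, -0.006, 0], 0],
  [0, [0, -0.009, 0], 0],
  [0, [0, -0.012, 0], 0],
  [0, [0, -0.015, 0], 0],
])

```text
clock: 11.88
tool_pos: [0.5618, -0.1497, 0.0989]
orientation: [0.034, 0.999, -0.0, 0.001]
wrist_force: [-3.3, 0.6, 12.4]
width: 0.29
finger_force: 102.6
```

Request:
arm_command([
  [0, [0, -0.003, 0], 0],
  [0, [0, -0.006, 0], 0],
  [0, [0, -0.009, 0], 0],
  [0, [0, -0.012, 0], 0],
  [0, [0, -0.015, 0], 0],
])

```text
clock: 12.5
tool_pos: [0.5614, -0.1567, 0.0989]
orientation: [0.034, 0.999, 0.0, 0.001]
wrist_force: [-4.1, 2.4, 13.3]
width: 0.292
finger_force: 102.7
```

Steady at about 17–18 N. Continuing.

Request:
arm_command([
  [0, [0, -0.003, 0], 0],
  [0, [0, -0.006, 0], 0],
  [0, [0, -0.009, 0], 0],
  [0, [0, -0.012, 0], 0],
  [0, [0, -0.015, 0], 0],
])

```text
clock: 13.12
tool_pos: [0.5612, -0.1611, 0.0989]
orientation: [0.033, 0.999, 0.002, 0.001]
wrist_force: [-4.0, 5.7, 13.2]
width: 0.286
finger_force: 102.8
```

Request:
arm_command([
  [0, [0, -0.003, 0], 0],
  [0, [0, -0.006, 0], 0],
  [0, [0, -0.009, 0], 0],
  [0, [0, -0.012, 0], 0],
  [0, [0, -0.015, 0], 0],
])

```text
clock: 13.75
tool_pos: [0.5604, -0.1723, 0.0989]
orientation: [0.034, 0.999, -0.0, 0.001]
wrist_force: [-2.8, 1.0, 12.2]
width: 0.293
finger_force: 102.6
```

Request:
arm_command([
  [0, [0, -0.003, 0], 0],
  [0, [0, -0.006, 0], 0],
  [0, [0, -0.009, 0], 0],
  [0, [0, -0.012, 0], 0],
  [0, [0, -0.015, 0], 0],
])

```text
clock: 14.38
tool_pos: [0.5599, -0.1798, 0.0988]
orientation: [0.034, 0.999, -0.0, 0.001]
wrist_force: [-3.8, 0.3, 11.4]
width: 0.296
finger_force: 102.6
```

Request:
arm_command([
  [0, [0, -0.003, 0], 0],
  [0, [0, -0.006, 0], 0],
  [0, [0, -0.009, 0], 0],
  [0, [0, -0.012, 0], 0],
  [0, [0, -0.015, 0], 0],
])

```text
clock: 15.0
tool_pos: [0.5593, -0.1873, 0.0989]
orientation: [0.034, 0.999, -0.0, 0.001]
wrist_force: [-4.4, 0.6, 11.8]
width: 0.293
finger_force: 102.6
```

```bash
python3 -c "
from h import *
go(.549,-.339,.099,86.2)"
```

```text
t 15.0 pos [ 0.5593 -0.1873  0.0989] yang 86.11 F [-4.4   0.56 11.78] w 0.293 | shift [ 0.    -0.304 -0.   ] turn -0.001
```

Request:
arm_command([
  [0, [0, -0.003, 0.0001], 0],
  [0, [0, -0.006, 0.0001], 0],
  [0, [0, -0.009, 0.0001], 0],
  [0, [0, -0.012, 0.0001], 0],
  [0, [0, -0.015, 0.0001], 0],
])

```text
clock: 15.62
tool_pos: [0.5588, -0.1948, 0.0989]
orientation: [0.034, 0.999, -0.0, 0.001]
wrist_force: [-4.0, 0.8, 11.9]
width: 0.292
finger_force: 102.7
```

Request:
arm_command([
  [0, [0, -0.003, 0], 0],
  [0, [0, -0.006, 0], 0],
  [0, [0, -0.009, 0], 0],
  [0, [0, -0.012, 0], 0],
  [0, [0, -0.015, 0], 0],
])

```text
clock: 16.25
tool_pos: [0.5587, -0.198, 0.0989]
orientation: [0.033, 0.999, 0.002, 0.0]
wrist_force: [-3.8, 8.0, 14.0]
width: 0.292
finger_force: 102.9
```

Request:
arm_command([
  [0, [0, -0.003, 0], 0],
  [0, [0, -0.006, 0], 0],
  [0, [0, -0.009, 0], 0],
  [0, [0, -0.012, 0], 0],
  [0, [0, -0.015, 0], 0],
])

```text
clock: 16.88
tool_pos: [0.5579, -0.2095, 0.0988]
orientation: [0.034, 0.999, -0.0, 0.001]
wrist_force: [-4.1, 1.3, 11.4]
width: 0.291
finger_force: 102.6
```

Request:
arm_command([
  [0, [0, -0.003, 0], 0],
  [0, [0, -0.006, 0], 0],
  [0, [0, -0.009, 0], 0],
  [0, [0, -0.012, 0], 0],
  [0, [0, -0.015, 0], 0],
])

```text
clock: 17.5
tool_pos: [0.5573, -0.2174, 0.0989]
orientation: [0.034, 0.999, -0.0, 0.001]
wrist_force: [-3.1, 1.4, 11.4]
width: 0.293
finger_force: 102.6
```

Request:
arm_command([
  [0, [0, -0.003, 0], 0],
  [0, [0, -0.006, 0], 0],
  [0, [0, -0.009, 0], 0],
  [0, [0, -0.012, 0], 0],
  [0, [0, -0.015, 0], 0],
])

```text
clock: 18.12
tool_pos: [0.5568, -0.2249, 0.0989]
orientation: [0.034, 0.999, -0.0, 0.001]
wrist_force: [-3.4, 1.0, 12.1]
width: 0.293
finger_force: 102.6
```

Request:
arm_command([
  [0, [0, -0.003, 0.0001], 0],
  [0, [0, -0.006, 0.0001], 0],
  [0, [0, -0.009, 0.0001], 0],
  [0, [0, -0.012, 0.0001], 0],
  [0, [0, -0.015, 0.0001], 0],
])

```text
clock: 18.75
tool_pos: [0.5563, -0.2324, 0.0989]
orientation: [0.034, 0.999, -0.001, 0.001]
wrist_force: [-3.3, 0.1, 12.0]
width: 0.294
finger_force: 102.6
```

Request:
arm_command([
  [0, [0, -0.003, 0], 0],
  [0, [0, -0.006, 0], 0],
  [0, [0, -0.009, 0], 0],
  [0, [0, -0.012, 0], 0],
  [0, [0, -0.015, 0], 0],
])

```text
clock: 19.38
tool_pos: [0.556, -0.2377, 0.0989]
orientation: [0.033, 0.999, 0.001, 0.0]
wrist_force: [-4.0, 5.5, 13.9]
width: 0.291
finger_force: 102.8
```

Request:
arm_command([
  [0, [0, -0.003, 0], 0],
  [0, [0, -0.006, 0], 0],
  [0, [0, -0.009, 0], 0],
  [0, [0, -0.012, 0], 0],
  [0, [0, -0.015, 0], 0],
])

```text
clock: 20.0
tool_pos: [0.5556, -0.2455, 0.0989]
orientation: [0.033, 0.999, 0.001, 0.001]
wrist_force: [-3.9, 2.9, 13.1]
width: 0.291
finger_force: 102.7
```

Request:
arm_command([
  [0, [0, -0.003, 0], 0],
  [0, [0, -0.006, 0], 0],
  [0, [0, -0.009, 0], 0],
  [0, [0, -0.012, 0], 0],
  [0, [0, -0.015, 0], 0],
])

```text
clock: 20.62
tool_pos: [0.5549, -0.2549, 0.0989]
orientation: [0.034, 0.999, -0.001, 0.001]
wrist_force: [-3.0, 1.2, 11.5]
width: 0.293
finger_force: 102.6
```

Request:
arm_command([
  [0, [0, -0.003, 0], 0],
  [0, [0, -0.006, 0], 0],
  [0, [0, -0.009, 0], 0],
  [0, [0, -0.012, 0], 0],
  [0, [0, -0.015, 0], 0],
])

```text
clock: 21.25
tool_pos: [0.5544, -0.2625, 0.0989]
orientation: [0.034, 0.999, -0.001, 0.001]
wrist_force: [-3.2, 0.4, 12.5]
width: 0.292
finger_force: 102.6
```

```bash
python3 -c "
from h import *
go(.549,-.339,.099,86.2)"
```

```text
t 21.25 pos [ 0.5544 -0.2625  0.0989] yang 86.11 F [-3.25  0.39 12.45] w 0.292 | shift [ 0.0003 -0.1534  0.    ] turn -0.001
```

Request:
arm_command([
  [0, [0, -0.003, 0], 0],
  [0, [0, -0.006, 0], 0],
  [0, [0, -0.009, 0], 0],
  [0, [0, -0.012, 0], 0],
  [0, [0, -0.015, 0], 0],
])

```text
clock: 21.88
tool_pos: [0.5538, -0.27, 0.0989]
orientation: [0.034, 0.999, -0.001, 0.001]
wrist_force: [-2.9, -0.2, 11.7]
width: 0.293
finger_force: 102.6
```

Request:
arm_command([
  [0, [0, -0.003, 0], 0],
  [0, [0, -0.006, 0], 0],
  [0, [0, -0.009, 0], 0],
  [0, [0, -0.012, 0], 0],
  [0, [0, -0.015, 0], 0],
])

```text
clock: 22.5
tool_pos: [0.5535, -0.2761, 0.0989]
orientation: [0.034, 0.999, 0.0, 0.001]
wrist_force: [-3.1, 4.4, 12.8]
width: 0.289
finger_force: 102.7
```

Request:
arm_command([
  [0, [0, -0.003, 0], 0],
  [0, [0, -0.006, 0], 0],
  [0, [0, -0.009, 0], 0],
  [0, [0, -0.012, 0], 0],
  [0, [0, -0.015, 0], 0],
])

```text
clock: 23.12
tool_pos: [0.5533, -0.2807, 0.0989]
orientation: [0.033, 0.999, 0.002, 0.0]
wrist_force: [-4.1, 6.1, 14.5]
width: 0.291
finger_force: 102.8
```

Request:
arm_command([
  [0, [0, -0.003, 0], 0],
  [0, [0, -0.006, 0], 0],
  [0, [0, -0.009, 0], 0],
  [0, [0, -0.012, 0], 0],
  [0, [0, -0.015, 0], 0],
])

```text
clock: 23.75
tool_pos: [0.5524, -0.2925, 0.0989]
orientation: [0.034, 0.999, -0.001, 0.001]
wrist_force: [-2.6, 0.9, 10.6]
width: 0.292
finger_force: 102.5
```

Request:
arm_command([
  [0, [0, -0.003, 0], 0],
  [0, [0, -0.006, 0], 0],
  [0, [0, -0.009, 0], 0],
  [0, [0, -0.012, 0], 0],
  [0, [0, -0.015, 0], 0],
])

```text
clock: 24.38
tool_pos: [0.5519, -0.3001, 0.0989]
orientation: [0.034, 0.999, -0.001, 0.001]
wrist_force: [-3.1, 0.7, 11.4]
width: 0.296
finger_force: 102.5
```

Request:
arm_command([
  [0, [0, -0.003, 0.0001], 0],
  [0, [0, -0.006, 0.0001], 0],
  [0, [0, -0.009, 0.0001], 0],
  [0, [0, -0.012, 0.0001], 0],
  [0, [0, -0.015, 0.0001], 0],
])

```text
clock: 25.0
tool_pos: [0.5513, -0.3076, 0.0989]
orientation: [0.034, 0.999, -0.001, 0.001]
wrist_force: [-3.3, 0.6, 12.0]
width: 0.291
finger_force: 102.5
```

Request:
arm_command([
  [0, [0, -0.003, 0], 0],
  [0, [0, -0.006, 0], 0],
  [0, [0, -0.009, 0], 0],
  [0, [0, -0.012, 0], 0],
  [0, [0, -0.015, 0], 0],
])

```text
clock: 25.62
tool_pos: [0.5508, -0.3151, 0.0989]
orientation: [0.034, 0.999, -0.001, 0.001]
wrist_force: [-3.1, 0.1, 10.8]
width: 0.294
finger_force: 102.5
```

Request:
arm_command([
  [0, [0, -0.003, 0], 0],
  [0, [0, -0.006, 0], 0],
  [0, [0, -0.009, 0], 0],
  [0, [0, -0.012, 0], 0],
  [0, [0, -0.015, 0], 0],
])

```text
clock: 26.25
tool_pos: [0.5503, -0.3226, 0.0989]
orientation: [0.034, 0.999, -0.001, 0.001]
wrist_force: [-3.5, 0.2, 10.7]
width: 0.292
finger_force: 102.5
```

Request:
arm_command([
  [0, [0, -0.003, 0], 0],
  [0, [0, -0.006, 0], 0],
  [0, [0, -0.009, 0], 0],
  [0, [0, -0.012, 0], 0],
  [0, [0, -0.014, 0], 0],
])

```text
clock: 26.88
tool_pos: [0.5498, -0.3297, 0.0989]
orientation: [0.034, 0.999, -0.001, 0.001]
wrist_force: [-3.5, 0.9, 10.8]
width: 0.292
finger_force: 102.5
```

```bash
python3 -c "
from h import *
go(.564,-.1146,.099,86.2)"
```

```text
t 26.88 pos [ 0.5498 -0.3297  0.0989] yang 86.1 F [-3.54  0.87 10.77] w 0.292 | shift [ 0.001   0.431  -0.0009] turn -0.0011
```

Every block should be down. I'll roll back once at 20 mm/s to make sure, which also brings the roller toward the stand.

Request:
arm_command([
  [0, [0, 0.003, 0.0002], 0],
  [0, [0, 0.008, 0.0003], 0],
  [0, [0, 0.013, 0.0003], 0],
  [0, [0, 0.018, 0.0003], 0],
  [0, [0, 0.023, 0.0003], 0],
])

```text
clock: 27.5
tool_pos: [0.5506, -0.3187, 0.0989]
orientation: [0.034, 0.999, -0.001, 0.001]
wrist_force: [-3.2, 0.7, 11.3]
width: 0.293
finger_force: 102.5
```

Request:
arm_command([
  [0, [0, 0.005, 0], 0],
  [0, [0, 0.01, 0], 0],
  [0, [0, 0.015, 0], 0],
  [0, [0, 0.02, 0], 0],
  [0, [0, 0.025, 0], 0],
])

```text
clock: 28.12
tool_pos: [0.5515, -0.3062, 0.0989]
orientation: [0.034, 0.999, -0.001, 0.001]
wrist_force: [-3.5, -0.5, 11.3]
width: 0.291
finger_force: 102.5
```

Request:
arm_command([
  [0, [0, 0.005, 0], 0],
  [0, [0, 0.01, 0], 0],
  [0, [0, 0.015, 0], 0],
  [0, [0, 0.02, 0], 0],
  [0, [0, 0.025, 0], 0],
])

```text
clock: 28.75
tool_pos: [0.5524, -0.2936, 0.0989]
orientation: [0.034, 0.999, -0.001, 0.001]
wrist_force: [-3.3, -0.0, 11.8]
width: 0.293
finger_force: 102.5
```

Request:
arm_command([
  [0, [0, 0.005, 0], 0],
  [0, [0, 0.01, 0], 0],
  [0, [0, 0.015, 0], 0],
  [0, [0, 0.02, 0], 0],
  [0, [0, 0.025, 0], 0],
])

```text
clock: 29.38
tool_pos: [0.5532, -0.2812, 0.0989]
orientation: [0.034, 0.999, -0.001, 0.001]
wrist_force: [-3.2, 0.3, 10.9]
width: 0.293
finger_force: 102.5
```

Request:
arm_command([
  [0, [0, 0.005, 0], 0],
  [0, [0, 0.01, 0], 0],
  [0, [0, 0.015, 0], 0],
  [0, [0, 0.02, 0], 0],
  [0, [0, 0.025, 0], 0],
])

```text
clock: 30.0
tool_pos: [0.5541, -0.2686, 0.0989]
orientation: [0.034, 0.999, -0.001, 0.001]
wrist_force: [-2.8, 0.3, 12.1]
width: 0.294
finger_force: 102.6
```

```bash
python3 -c "
from h import *
go(.564,-.1146,.099,86.2)"
```

```text
t 30.0 pos [ 0.5541 -0.2686  0.0989] yang 86.07 F [-2.84  0.31 12.15] w 0.294 | shift [ 0.0013  0.3087 -0.0009] turn -0.0014
```

Request:
arm_command([
  [0, [0, 0.005, 0], 0],
  [0, [0, 0.01, 0], 0],
  [0, [0, 0.015, 0], 0],
  [0, [0, 0.02, 0], 0],
  [0, [0, 0.025, 0], 0],
])

```text
clock: 30.62
tool_pos: [0.555, -0.2561, 0.0989]
orientation: [0.034, 0.999, -0.001, 0.001]
wrist_force: [-2.9, 0.3, 11.7]
width: 0.292
finger_force: 102.6
```

Request:
arm_command([
  [0, [0, 0.005, 0], 0],
  [0, [0, 0.01, 0], 0],
  [0, [0, 0.015, 0], 0],
  [0, [0, 0.02, 0], 0],
  [0, [0, 0.025, 0], 0],
])

```text
clock: 31.25
tool_pos: [0.5559, -0.2436, 0.0988]
orientation: [0.034, 0.999, -0.001, 0.001]
wrist_force: [-3.0, -1.1, 11.7]
width: 0.29
finger_force: 102.6
```

Request:
arm_command([
  [0, [0, 0.005, 0], 0],
  [0, [0, 0.01, 0], 0],
  [0, [0, 0.015, 0], 0],
  [0, [0, 0.02, 0], 0],
  [0, [0, 0.025, 0], 0],
])

```text
clock: 31.88
tool_pos: [0.5567, -0.2311, 0.0988]
orientation: [0.034, 0.999, -0.001, 0.001]
wrist_force: [-3.5, 0.1, 12.4]
width: 0.294
finger_force: 102.6
```

Request:
arm_command([
  [0, [0, 0.005, 0], 0],
  [0, [0, 0.01, 0], 0],
  [0, [0, 0.015, 0], 0],
  [0, [0, 0.02, 0], 0],
  [0, [0, 0.025, 0], 0],
])

```text
clock: 32.5
tool_pos: [0.5576, -0.2185, 0.0988]
orientation: [0.034, 0.999, -0.001, 0.001]
wrist_force: [-3.1, 0.1, 12.5]
width: 0.291
finger_force: 102.6
```

Request:
arm_command([
  [0, [0, 0.005, 0], 0],
  [0, [0, 0.01, 0], 0],
  [0, [0, 0.015, 0], 0],
  [0, [0, 0.02, 0], 0],
  [0, [0, 0.025, 0], 0],
])

```text
clock: 33.12
tool_pos: [0.5585, -0.206, 0.0988]
orientation: [0.034, 0.999, -0.001, 0.001]
wrist_force: [-2.7, 0.4, 11.9]
width: 0.298
finger_force: 102.6
```

Request:
arm_command([
  [0, [0, 0.005, 0], 0],
  [0, [0, 0.01, 0], 0],
  [0, [0, 0.015, 0], 0],
  [0, [0, 0.02, 0], 0],
  [0, [0, 0.025, 0], 0],
])

```text
clock: 33.75
tool_pos: [0.5593, -0.1935, 0.0988]
orientation: [0.034, 0.999, -0.001, 0.001]
wrist_force: [-3.2, -1.5, 13.5]
width: 0.298
finger_force: 102.7
```

Request:
arm_command([
  [0, [0, 0.005, 0], 0],
  [0, [0, 0.01, 0], 0],
  [0, [0, 0.015, 0], 0],
  [0, [0, 0.02, 0], 0],
  [0, [0, 0.025, 0], 0],
])

```text
clock: 34.38
tool_pos: [0.5602, -0.1809, 0.0989]
orientation: [0.034, 0.999, -0.001, 0.001]
wrist_force: [-2.9, -1.3, 13.0]
width: 0.292
finger_force: 102.7
```

Request:
arm_command([
  [0, [0, 0.005, 0], 0],
  [0, [0, 0.01, 0], 0],
  [0, [0, 0.015, 0], 0],
  [0, [0, 0.02, 0], 0],
  [0, [0, 0.025, 0], 0],
])

```text
clock: 35.0
tool_pos: [0.5611, -0.1684, 0.0988]
orientation: [0.034, 0.999, -0.001, 0.001]
wrist_force: [-3.4, -0.2, 13.0]
width: 0.292
finger_force: 102.7
```

Request:
arm_command([
  [0, [0, 0.005, 0], 0],
  [0, [0, 0.01, 0], 0],
  [0, [0, 0.015, 0], 0],
  [0, [0, 0.02, 0], 0],
  [0, [0, 0.025, 0], 0],
])

```text
clock: 35.62
tool_pos: [0.5619, -0.1559, 0.0988]
orientation: [0.034, 0.999, -0.001, 0.001]
wrist_force: [-3.4, -1.0, 12.7]
width: 0.292
finger_force: 102.7
```

Request:
arm_command([
  [0, [0, 0.005, 0], 0],
  [0, [0, 0.01, 0], 0],
  [0, [0, 0.015, 0], 0],
  [0, [0, 0.02, 0], 0],
  [0, [0, 0.025, 0], 0],
])

```text
clock: 36.25
tool_pos: [0.5628, -0.1433, 0.0988]
orientation: [0.034, 0.999, -0.001, 0.001]
wrist_force: [-3.3, 0.6, 13.7]
width: 0.292
finger_force: 102.7
```

Request:
arm_command([
  [0, [0, 0.005, 0], 0],
  [0, [0, 0.01, 0], 0],
  [0, [0, 0.015, 0], 0],
  [0, [0, 0.02, 0], 0],
  [0, [0, 0.025, 0], 0],
])

```text
clock: 36.88
tool_pos: [0.5637, -0.1308, 0.0988]
orientation: [0.034, 0.999, -0.001, 0.001]
wrist_force: [-3.6, -0.0, 13.3]
width: 0.293
finger_force: 102.7
```

Request:
arm_command([
  [0, [0, 0.005, 0], 0],
  [0, [0, 0.009, 0], 0],
  [0, [0, 0.011, -0.002], 0],
  [0, [0, 0.011, -0.02], 0],
  [0, [0, 0.011, -0.06], 0],
])

```text
clock: 37.5
tool_pos: [0.5622, -0.1246, 0.1262]
orientation: [0.034, 0.999, 0.0, -0.002]
wrist_force: [-0.4, 0.1, -4.2]
width: 0.293
finger_force: 100.4
```

```bash
python3 -c "
from h import *
go(.545,-.05,.24,86.2)"
```

```text
t 37.5 pos [ 0.5622 -0.1246  0.1262] yang 86.13 F [-0.39  0.11 -4.23] w 0.293 | shift [ 0.045   0.1467 -0.2274] turn -0.0007
```

Request:
arm_command([
  [0, [0.01, 0.03, -0.06], 0],
  [0, [0.02, 0.07, -0.15], 0],
  [0, [0.045, 0.147, -0.227], 0],
  [0, [0.045, 0.147, -0.227], 0],
  [0, [0.045, 0.147, -0.227], 0],
])

```text
clock: 38.12
tool_pos: [0.5452, -0.0504, 0.2402]
orientation: [0.034, 0.999, -0.0, -0.0]
wrist_force: [-0.4, -0.4, -5.7]
width: 0.295
finger_force: 100.4
```

Request:
arm_command([
  [0, [0, 0, 0], 0],
  [0, [0, 0, 0], 0],
  [0, [0, 0, 0], 0],
])

```text
clock: 38.5
tool_pos: [0.5456, -0.0503, 0.24]
orientation: [0.034, 0.999, 0.0, -0.0]
wrist_force: [0.7, -1.2, -5.6]
width: 0.29
finger_force: 100.4
```

Run:
```python
from h import *
go(.5426,.191,.207,76.49)
K,T=cw("wrist");im,D=get_image("wrist");P=cloud(K,T,D);cv2.imwrite("pics/w4.png",im)
d=np.load("w3.npz");P0=cloud(d["K"],d["T"],d["D"])
a=np.radians(86.2);ey=np.array([np.cos(a),np.sin(a)]);ex=np.array([ey[1],-ey[0]]);c=np.array([.5565,-.2268])
for Q in(P0,P):
    q=Q[...,:2]-c;X=q@ex;Y=q@ey
    f=lambda x,y,w=.008:(lambda s:(round(float(np.median(s))*1000,1),s.size))(Q[...,2][(abs(X-x)<w)&(abs(Y-y)<w)&(Q[...,2]>.02)&(Q[...,2]<.05)]) if ((abs(X-x)<w)&(abs(Y-y)<w)).any() else None
    for y in(.08,.04,0,-.04,-.08):print([f(x,y) for x in(-.043,-.0175,.0175,.043)])
```

```text
t 38.5 pos [ 0.5456 -0.0503  0.24  ] yang 86.08 F [ 0.71 -1.24 -5.58] w 0.29 | shift [0.039  0.4811 0.066 ] turn 0.1065
[(32.6, 288), (35.5, 279), (36.3, 262), (32.8, 213)]
[(32.6, 292), (36.1, 280), (35.4, 257), (32.7, 227)]
[(32.6, 302), (36.2, 281), (36.2, 261), (32.8, 215)]
[(32.6, 290), (35.8, 272), (35.4, 257), (32.8, 220)]
[(32.6, 291), (36.5, 289), (36.0, 251), (32.8, 224)]
[(32.6, 290), (32.6, 271), (32.6, 255), (32.7, 233)]
[(32.7, 284), (32.6, 274), (32.6, 249), (32.7, 230)]
[(32.6, 288), (32.6, 276), (32.6, 254), (32.8, 224)]
[(32.7, 292), (32.6, 270), (32.6, 243), (32.7, 236)]
[(32.6, 295), (32.7, 268), (32.7, 245), (32.7, 236)]
```

View pics/w4.png

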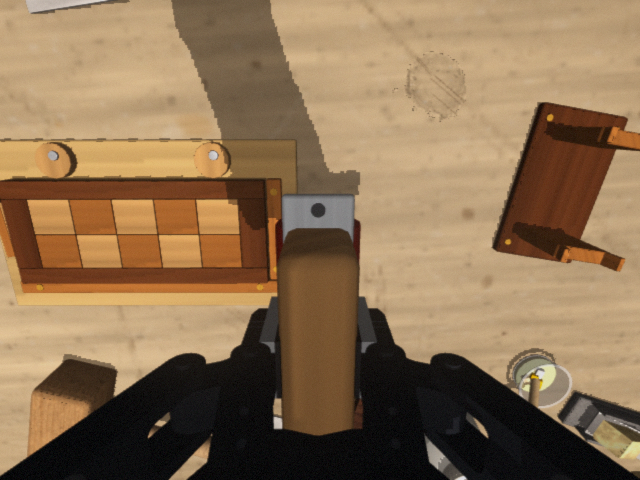

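All ten blocks measure flush: 32.6–32.7 mm against a border of 32.6–32.8 mm. In this view the roller sits in the hand as before and the empty stand is at (560,180). Now I'll return it to the stand.

Request:
arm_command([
  [0, [0.01, 0.1, 0], 0.03],
  [0, [0.02, 0.21, 0.02], 0.07],
  [0, [0.03, 0.32, 0.04], 0.106],
  [0, [0.037, 0.42, 0.05], 0.106],
  [0, [0.039, 0.481, 0.066], 0.106],
])

```text
clock: 39.17
tool_pos: [0.5422, 0.1956, 0.2075]
orientation: [0.115, 0.993, 0.001, 0.0]
wrist_force: [0.7, 0.0, -5.1]
width: 0.29
finger_force: 100.5
```

Request:
arm_command([
  [0, [0, 0, 0], 0],
  [0, [0, 0, 0], 0],
  [0, [0, 0, 0], 0],
  [0, [0, 0, 0], 0],
  [0, [0, 0, 0], 0],
])

```text
clock: 39.8
tool_pos: [0.5428, 0.1908, 0.2077]
orientation: [0.117, 0.993, 0.0, 0.0]
wrist_force: [0.7, 0.2, -5.5]
width: 0.291
finger_force: 100.7
```

```bash
python3 -c "
from h import *
go(.5426,.191,.115,76.49)"
```

```text
t 39.8 pos [0.5428 0.1908 0.2077] yang 76.53 F [ 0.68  0.19 -5.5 ] w 0.291 | shift [0.0004 0.0002 0.1854] turn 0.0005
```

Aligned to 0.2 mm, so I'll lower to just above the lips.

Request:
arm_command([
  [0, [0, 0, 0.05], 0],
  [0, [0, 0, 0.11], 0],
  [0, [0, 0, 0.16], 0],
  [0, [0, 0, 0.175], 0],
  [0, [0, 0, 0.175], 0],
])

```text
clock: 40.42
tool_pos: [0.5428, 0.1914, 0.1201]
orientation: [0.117, 0.993, 0.0, -0.0]
wrist_force: [-0.3, -0.6, -5.5]
width: 0.292
finger_force: 100.7
```

Request:
arm_command([
  [0, [0, 0, 0], 0],
  [0, [0, 0, 0], 0],
  [0, [0, 0, 0], 0],
])

```text
clock: 40.8
tool_pos: [0.5429, 0.1915, 0.1206]
orientation: [0.117, 0.993, 0.0, 0.0]
wrist_force: [0.9, -0.7, -4.4]
width: 0.296
finger_force: 100.7
```

```bash
python3 -c "
from h import *
go(.5426,.191,.088,76.49)"
```

```text
t 40.8 pos [0.5429 0.1915 0.1206] yang 76.58 F [ 0.92 -0.7  -4.43] w 0.296 | shift [ 0.0005 -0.0011  0.0652] turn 0.0009
```

Request:
arm_command([
  [0, [0.0005, -0.001, 0.012], 0],
  [0, [0.0005, -0.001, 0.024], 0],
  [0, [0.0005, -0.001, 0.036], 0],
  [0, [0.0005, -0.001, 0.048], 0],
  [0, [0.0005, -0.001, 0.056], 0],
])

```text
clock: 41.42
tool_pos: [0.5421, 0.1909, 0.0914]
orientation: [0.117, 0.993, -0.0, -0.0]
wrist_force: [0.2, -0.2, -5.6]
width: 0.292
finger_force: 100.7
```

Request:
arm_command([
  [0, [0, 0, 0.001], 0],
  [0, [0, 0, 0.002], 0],
  [0, [0, 0, 0.003], 0],
  [0, [0, 0, 0.003], 0],
])

```text
clock: 41.92
tool_pos: [0.5423, 0.191, 0.0907]
orientation: [0.117, 0.993, 0.0, 0.0]
wrist_force: [-1.1, -0.3, -5.1]
width: 0.291
finger_force: 100.7
```

```bash
python3 -c "
from h import *
go(.5426,.191,.088,76.49)"
```

```text
t 41.92 pos [0.5423 0.191  0.0907] yang 76.58 F [-1.11 -0.28 -5.08] w 0.291 | shift [-0.0005  0.0002  0.0053] turn 0.001
```

Between the lips and not yet seated. I'll lower until the stand takes the weight.

Request:
arm_command([
  [0, [0, 0, 0.001], 0],
  [0, [0, 0, 0.002], 0],
  [0, [0, 0, 0.003], 0],
  [0, [0, 0, 0.003], 0],
])

```text
clock: 42.42
tool_pos: [0.5422, 0.1909, 0.089]
orientation: [0.117, 0.993, 0.0, -0.0]
wrist_force: [-0.4, -0.1, -5.0]
width: 0.289
finger_force: 100.7
```

Request:
arm_command([
  [0, [0, 0, 0.001], 0],
  [0, [0, 0, 0.002], 0],
  [0, [0, 0, 0.002], 0],
])

```text
clock: 42.8
tool_pos: [0.5422, 0.191, 0.088]
orientation: [0.117, 0.993, 0.0, -0.0]
wrist_force: [-0.1, -0.0, -4.4]
width: 0.293
finger_force: 100.7
```

Request:
arm_command([
  [0, [0, 0, 0.001], 0],
  [0, [0, 0, 0.002], 0],
  [0, [0, 0, 0.003], 0],
  [0, [0, 0, 0.003], 0],
])

```text
clock: 43.3
tool_pos: [0.5423, 0.191, 0.0871]
orientation: [0.117, 0.993, 0.0, 0.0]
wrist_force: [-1.8, -0.2, 3.3]
width: 0.29
finger_force: 101.6
```

Seated at the original height, with load on the stand. Release, hold briefly, then rise.

Request:
arm_command([
  [0.6, [0, 0, 0], 0],
  [1, [0, 0, 0], 0],
  [1, [0, 0, 0], 0],
  [1, [0, 0, 0], 0],
  [1, [0, 0, 0], 0],
])

```text
clock: 43.92
tool_pos: [0.5423, 0.191, 0.0865]
orientation: [0.117, 0.993, 0.0, 0.0]
wrist_force: [0.5, 0.1, 0.8]
width: 1.0
finger_force: 0.0
```

Request:
arm_command([
  [1, [0, 0, -0.02], 0],
  [1, [0, 0, -0.08], 0],
  [1, [0, 0, -0.18], 0],
  [1, [0, 0, -0.28], 0],
  [1, [0, 0, -0.36], 0],
])

```text
clock: 44.55
tool_pos: [0.5425, 0.1911, 0.2695]
orientation: [0.117, 0.993, 0.001, 0.001]
wrist_force: [0.0, 0.7, -0.4]
width: 0.998
finger_force: 0.0
```

Run:
```python
from h import *
go(.543,.19,.26,76.5)
im2,D2=get_image("top")
K,T=cw("wrist");im,D=get_image("wrist");P=cloud(K,T,D)
m=((P[...,2]>.113)&(P[...,2]<.14)&(abs(P[...,0]-.544)<.06)&(abs(P[...,1]-.188)<.06)).astype(np.uint8)
q=P[m>0];print(np.percentile(q[:,2],[5,50,95]),cv2.minAreaRect(q[:,:2].astype(np.float32)*1000))
d=np.load("top0.npz");print([np.abs(im2[s].astype(int)-d["im"][s]).mean() for s in(np.s_[165:195,280:306],np.s_[150:188,322:350])])
cv2.imwrite("pics/w5.png",im)
```

```text
t 44.55 pos [0.5425 0.1911 0.2695] yang 76.58 F [ 0.    0.74 -0.36] w 0.998 | shift [-0.0014 -0.0019  0.019 ] turn 0.0009
[0.12088383 0.12429652 0.12560168] ((542.950439453125, 190.7897491455078), (25.94560432434082, 83.03817749023438), 76.48955535888672)
[np.float64(35.58632478632479), np.float64(9.62562656641604)]
```

View pics/w5.png

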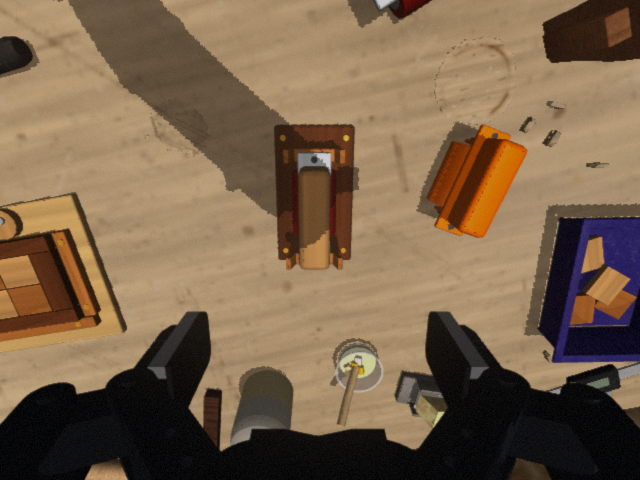

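The roller is back in its exact starting pose, at (315,215) in this view, with the same height and angle. The cup at (357,365) and bottle at (265,400) are standing undisturbed; the top-image difference there is the arm and its shadow. Handing in.

```bash
python3 -c "
from h import *
print(job.job_done())"
```

```text
the job is handed in; nothing more can be done
None
```

The job is handed in: all ten blocks measured flush with the border, the roller is back upright in its stand, the cup and bottle were never touched, and it took about 45 s.

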